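Stop the tumbler, load the glass, reset the stop

ROBOT

A 6-joint arm with a two-finger parallel gripper is mounted at the origin on a cart in front of the work surface, level with it; the furniture and walls round the work are solid. World frame = base frame: x ahead of the robot, y to its left, z up, the work surface at z = 0. Lengths are in m, angles in rad, forces in N, time in s.
With the tool pointing down it reaches from about 0.3 to 0.825 m from the base axis. Payload 5.4 kg.
Tool frame: the origin (TCP) lies between the finger pads; the fingertips stand 19 mm ahead of it and the grasp point (between the pads) is the TCP; z points along the fingers, y is the line along which they close (so a half turn about z gives the same grasp; the last joint's range is limited). The gripper opens to 92 mm and grips with 3 to 60 N. Pads are 20 mm wide; open, the fingers measure 128 mm over their backs; the gripper's body (75 mm by 189 mm) begins 69 mm behind the grasp point.
Start: joints at [-1.534, 0.158, 1.597, -0, 1.386, -0.21], TCP at [0.14, -0.558, 0.234] pointing down, gripper open.
Joint ranges: [-2.91, 2.91], [-0.94, 2.29], [0.18, 2.7], [-1.29, 4.43], [0.17, 2.64], [-3, 3]. Speed limits (rad/s): [2.57, 2.57, 3.14, 3.14, 3.14, 3.14].

INTERFACE

Orientations are given as a 3x3 rotation matrix whose columns are the frame's x, y, z axes.
In Python, from cell import bot, vision, ticket gives the robot as it stands (bot), with the cameras (vision) and the job (ticket).
- The arm moves only by the tool drive_effector, called after "Call:" as name([rows], argument=value, ...), one row to a line, values as JSON. Schema: {"type":"object","properties":{"segments":{"type":"array","items":{"type":"array","prefixItems":[{"type":"array","items":{"type":"number"},"minItems":3,"maxItems":3},{"type":"array","items":{"type":"number"},"minItems":3,"maxItems":3},{"type":"number"}],"minItems":3,"maxItems":3},"minItems":1,"maxItems":8},"clamp_n":{"type":"number"},"only":{"type":"string"},"quiet":{"type":"boolean"},"lines":{"type":"string"}},"required":["segments"],"additionalProperties":false}. segments is a list of rows, 1 to 8 of them, each written [[dx, dy, dz], [rx, ry, rz], opening]: dx, dy, dz in a scale on which 1.0 is 80 cm, then a rotation vector rx, ry, rz in normalised numbers (1 is 2 pi rad), then the finger opening in m; each row shifts and turns the commanded pose from where the row before left it, along the tool's axes as they then stand; what a row does not reach is not made up. A row lasts 1/10 s, in which the tool goes at most 0.05 m and 0.15 rad, less where a joint would pass 70% of its speed; a pose out of reach is approached as far as the arm can. The fingers move at their own pace and stop on an object; clamp_n is the grip in N (left out, the last holds). Time passes only in rows, so rows that do not move let the fingers close. The tool returns the time, the measured TCP pose, the force, the opening and the grip force at its end. only (a regular expression) keeps the lines of the reply that match it, lines (a string "A,B") keeps lines A to B, and quiet returns only ok. Input that does not fit is refused with a message, and nothing moves.
- bot.state(): the state, without advancing time (a new reading comes with each control period).
- vision.snapshot(name): name is "scene" or "top" or "wrist"; returns (picture, depth): 480x640x3 uint8, red, green, blue; 480x640 float32, m along the optical axis (not along the pixel's ray), 0 where there is no reading.
- vision.calibration(name): a dict with "mtx" (3x3 intrinsics, pixels), "k1" (the pictures are not rectified: a ray, as slopes to the right and down, at radius r is drawn at 1 + k1 r^2 times it, then the intrinsics apply), "R" (3x3) and "t" (3): a world point X has camera coordinates R X + t. Camera axes: x right, y down, z forward; pixel columns grow to the right and rows downward; lengths in m; the calibration is good to about 2 mm. A picture is of the moment at which its call begins: read the wrist's pose just before it. calibration takes no time and is no camera call; for the wrist camera it gives the pose at the moment of the call.
- ticket.close_job(): hands the job in; it is judged then, once.
The state is a dict: "time": time; "joints": joint angles; "joint_vel": joint speeds; "joint_torque": joint torques, N m; "tool_pos": TCP position; "ee_rot": TCP orientation; "force": force on the tool from outside, world axes, zero at the start; "ft_torque": the same for the moment, N m; "grip_width": finger opening in m; "gripper_force": force on a finger pad.
Only numpy, scipy, OpenCV 4.12 (cv2) and the standard library are available. Lean on these libraries where they do the work, as an engineer would, in place of code of your own. Each camera call takes 0.05 s, during which the arm holds its last target. There are 200 camera calls.

TASK

The vibratory tumbler must be stopped while hands are in it: push the red stop button on its sloping front panel down until it latches, then lower the round amber glass paperweight gently to the bottom of the blue tub, flat side down, and let go of it there. After that twist the stop button clockwise until it pops back up, so that the tumbler is ready to run; leave everything else on the bench where it is.

Things in the scene. Friction and masses are not known exactly. Their poses are not given: they have to be found in the camera images.
- tumbler: Bench vibratory tumbler, heavy and fixed: grey housing 242 mm deep (x -150 to +92), 170 mm wide (y +-85), 75 mm high, a round blue tub on springs on top of it. Origin: on the bench under the tub's axis; x to its back, y to its left as seen from the robot, z up. Its front (-x) with the sloping control panel looks roughly to the robot (yaw -0.25 to 0.35 rad).
- panel (a point): Where the stop button's axis meets the control panel, 115 mm in front of the tub's axis, 47 mm above the bench. z axis out of the panel, 28 deg from vertical and leaning to the front; x up the slope. The panel runs 40 mm down and 60 mm up the slope, +-85 mm in y. Yellow disc under the button 60 mm wide, 3 mm thick; small lamps and a switch at y = +-60 mm. The tub's rim is behind and above.
- stop_top (a point): Centre of the top of the red mushroom stop button; moves and turns with it. z axis out along the button's axis, square to the panel; x up the slope while not turned. Head round, 40 mm wide, 17.5 mm from underside to top; the straight rim to grip lies 5 to 14 mm below this point. This point stands 35.5 mm off the panel when the button is up, 28 mm when latched.
- stop_push (a joint): How far the stop button is pushed in along its axis, m: 0 up, 0.009 fully in (a hard stop). A spring pushes it out, 3 N at the top, 7 N fully in, so a steady push of 8 N or more takes it home; a latch catches it about 0.0075 in, and it then stays at about 0.007 when let go.
- stop_turn (a joint): How far the button's head is turned, rad: 0 at rest, growing clockwise as seen when looking onto the button, limit 1.0. A light spring (0.025 to 0.075 N m) turns it back to 0. When the button is latched, turning it past about 0.6 releases the latch and the button springs up.
- tub_floor (a point): Middle of the tub's inner floor (a black rubber mat, flat, level, 146 mm across), 102 mm above the bench, on the tumbler's z axis.
- tub_rim (a point): Middle of the tub's mouth, level with the top of its rim, 64 mm above the inner floor, 166 mm above the bench. The tub is at least 160 mm wide inside from 20 mm above its floor to the mouth and 191 mm over its rim.
- glass_amber: The amber glass paperweight: a round, slightly faceted lump of pinkish amber glass, 61 mm across its middle and 45 mm high, about 0.2 kg, standing on its ground flat. Origin: middle of the flat underside, z up. Widest about 17 mm above the bottom (44 mm wide at the flat, 54 mm at 30 mm up); grasp it low, from above.
- glass_octagon: Bystander: teal eight-sided glass block, 55 mm across, 42 mm high. Origin under its middle.
- polish_tin: Bystander: round tin with a green lid, 77 mm across, 34 mm high. Origin under its middle.
- diamond_pad: Bystander: black hand pad with a green sole, 55 x 90 x 22 mm. Origin under its middle, long side along its y.
- cork_block: Bystander: brown cork block, 50 x 85 x 30 mm. Origin under its middle, long side along its y.
- marker_1: Bystander: red felt marker lying down, 123 mm long (along its y), 19 mm thick. Origin under its middle.
- tub: The blue round tub, fixed on the tumbler on its springs: 71 mm high, walls 5 mm thick. Origin: under its middle, 95 mm above the bench; axes as the tumbler's.

How it is judged:
By the outcome, as a careful person would: the job done as asked, in the order asked, and still so for the second after the job is handed in, with the robot touching nothing.
It also fails if it takes over 72 s, if anything falls off the work surface, if the arm or the gripper's body presses on something with over 40 N, if the wrist force passes 120 N, or if a joint passes its speed limit or range.

## Working session

There is one attempt and no reset: what is moved stays moved. The work goes in short steps, Python scripts to look and compute and a tool call to move; the robot and the scene stay as the last step left them, time stands still between calls to the robot, and variables do not carry over. Pictures are saved under pics/ and viewed, at most 10 in all, crops included, and the job is handed in when it is done.

```bash
ls; mkdir -p pics
```

Run:
```python
from cell import bot, vision, ticket
import cv2,numpy as np
for n in("scene","top"):
    p,d=vision.snapshot(n); cv2.imwrite(f"pics/{n}0.png",p[:,:,::-1]); np.save(f"pics/{n}0.npy",d)
    c=vision.calibration(n); print(n,c)
s=bot.state(); print(s["time"],s["tool_pos"],s["ee_rot"])
```

```text
cell.py
pics
scene {'mtx': array([[436.49935472,   0.        , 314.41056357],
       [  0.        , 436.49935472, 236.23576115],
       [  0.        ,   0.        ,   1.        ]]), 'k1': -0.09011496104138124, 'R': array([[-0.6050462 , -0.79597484,  0.01852431],
       [-0.48542901,  0.35034883, -0.80100835],
       [ 0.63109252, -0.4936393 , -0.5983665 ]]), 't': array([0.25115667, 0.34566066, 0.84315369])}
top {'mtx': array([[436.62497218,   0.        , 322.38948034],
       [  0.        , 436.62497218, 241.54582669],
       [  0.        ,   0.        ,   1.        ]]), 'k1': -0.0666841489687058, 'R': array([[ 0.0131031 , -0.99977044,  0.01695209],
       [-0.99001618, -0.01535105, -0.14011535],
       [ 0.14034342, -0.0149469 , -0.98999006]]), 't': array([-0.06354842,  0.50353006,  0.92221883])}
0.1 [ 0.14042838 -0.55701063  0.2326931 ] [[ 9.69707146e-01  2.44270434e-01 -8.19431655e-05]
 [ 2.44270186e-01 -9.69705561e-01  1.78907699e-03]
 [ 3.57557870e-04 -1.75489702e-03 -9.99998396e-01]]
```

View pics/scene0.png

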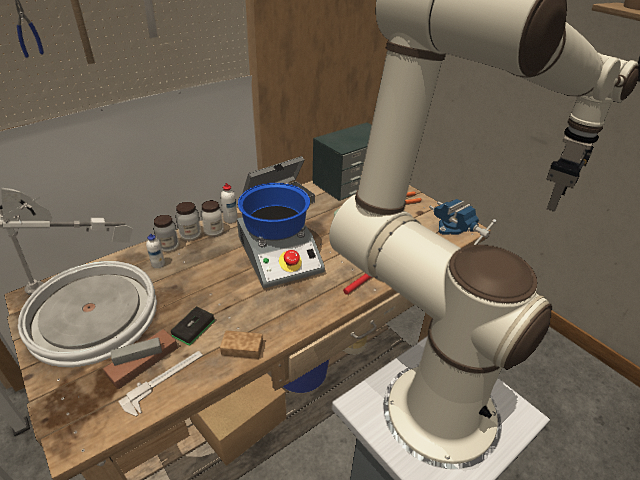

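View pics/top0.png

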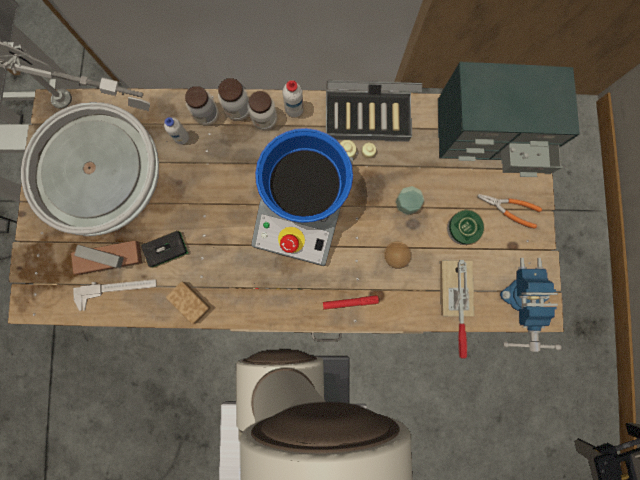

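The scene view shows the button at (292,258) and the tub, with the amber glass hidden behind the arm. The top view shows the button at (289,243), the tub mouth about (304,175), the amber glass at (398,255), the octagon at (410,200), and the marker at (350,302).

Create h.py:
```python
import numpy as np,cv2
from cell import bot, vision, ticket
def ray(c,u,v):
    p=cv2.undistortPoints(np.array([[[u,v]]],float),c["mtx"],np.array([c["k1"],0,0,0.]))[0,0]
    d=c["R"].T@np.array([p[0],p[1],1.]); return -c["R"].T@c["t"],d   # d has unit depth
def atz(c,u,v,z):
    o,d=ray(c,u,v); return o+d*(z-o[2])/d[2]
def atd(c,u,v,D):
    o,d=ray(c,u,v); return o+d*D
def tri(obs):
    A=np.zeros((3,3));b=np.zeros(3)
    for c,u,v in obs:
        o,d=ray(c,u,v);d=d/np.linalg.norm(d);P=np.eye(3)-np.outer(d,d);A+=P;b+=P@o
    X=np.linalg.solve(A,b); return X
def proj(c,X):
    p=c["R"]@X+c["t"];x,y=p[:2]/p[2];f=1+c["k1"]*(x*x+y*y)
    return (c["mtx"]@np.array([x*f,y*f,1]))[:2]
```

Run:
```python
from h import *
np.set_printoptions(precision=4,suppress=True)
t=vision.calibration("top");s=vision.calibration("scene")
im={n:cv2.imread(f"pics/{n}0.png") for n in("top","scene")}
d={n:np.load(f"pics/{n}0.npy") for n in im}
def blob(n,lo,hi,box):
    h=cv2.cvtColor(im[n],cv2.COLOR_BGR2HSV);m=cv2.inRange(h,lo,hi)
    if lo[0]==0:m|=cv2.inRange(h,(172,lo[1],lo[2]),(180,255,255))
    x0,x1,y0,y1=box;k=np.zeros_like(m);k[y0:y1,x0:x1]=m[y0:y1,x0:x1]
    ys,xs=np.nonzero(k);return xs,ys
def fit(n,xs,ys,zmin,zmax):
    c=globals()[n[0]];P=np.array([atd(c,u,v,d[n][v,u]) for u,v in zip(xs,ys) if d[n][v,u]>0])
    return P[(P[:,2]>zmin)&(P[:,2]<zmax)]
for n,bx in(("top",(270,310,228,260)),("scene",(278,306,245,272))):
    xs,ys=blob(n,(0,150,90),(6,255,255),bx);P=fit(n,xs,ys,.03,.15)
    print(n,"red px",len(xs),xs.mean(),ys.mean(),xs.min(),xs.max(),ys.min(),ys.max(),P.mean(0),P.max(0))
    xs,ys=blob(n,(105,150,40),(125,255,255),(235,360,125,245));P=fit(n,xs,ys,.155,.18)
    (a,b),r=cv2.minEnclosingCircle(P[:,:2].astype(np.float32));print(" rim",a,b,r,P[:,2].mean())
    A=np.c_[2*P[:,:2],np.ones(len(P))];q=np.linalg.lstsq(A,(P[:,:2]**2).sum(1),rcond=None)[0];print("  lsq",q[:2])
# amber from top depth
x,y=np.meshgrid(range(378,420),range(235,276));P=fit("top",x.ravel(),y.ravel(),.012,.06)
print("amber",len(P),P.min(0),P.max(0),cv2.minEnclosingCircle(P[:,:2].astype(np.float32)))
# panel plane
x,y=np.meshgrid(range(255,335),range(205,262));P=fit("top",x.ravel(),y.ravel(),.02,.09)
print(len(P))
for n,(x0,x1,y0,y1) in {"top":(240,440,120,290)}.items():
    cv2.imwrite("pics/crop_top.png",cv2.resize(im[n][y0:y1,x0:x1],None,fx=3.5,fy=3.5,interpolation=2))
cv2.imwrite("pics/crop_scene.png",cv2.resize(im["scene"][170:300,220:350],None,fx=4,fy=4,interpolation=2))
```

```text
top red px 216 289.1712962962963 243.0462962962963 280 297 235 252 [0.4943 0.0139 0.0773] [0.5113 0.0335 0.087 ]
 rim 0.6173790097236633 -0.016137266531586647 0.09469520300626755 0.16171779508491582
  lsq [ 0.6175 -0.0165]
scene red px 153 291.1372549019608 256.6928104575163 284 298 250 264 [0.4919 0.0171 0.0766] [0.5324 0.0342 0.0875]
 rim 0.6196293234825134 -0.014998802915215492 0.09822936356067657 0.16301803773649057
  lsq [ 0.6161 -0.0147]
amber 583 [ 0.4515 -0.2555  0.0136] [ 0.5105 -0.1943  0.0471] ((0.4801448881626129, -0.2247120887041092), 0.030919460579752922)
3074
```

View pics/crop_top.png

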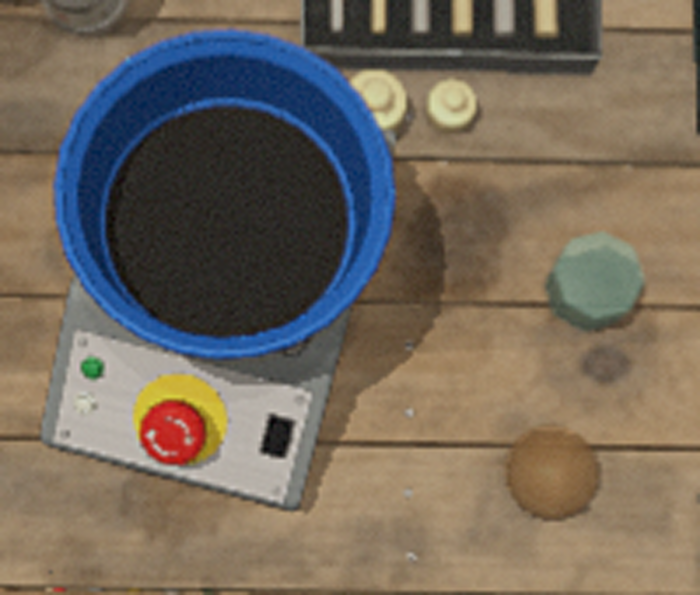

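View pics/crop_scene.png

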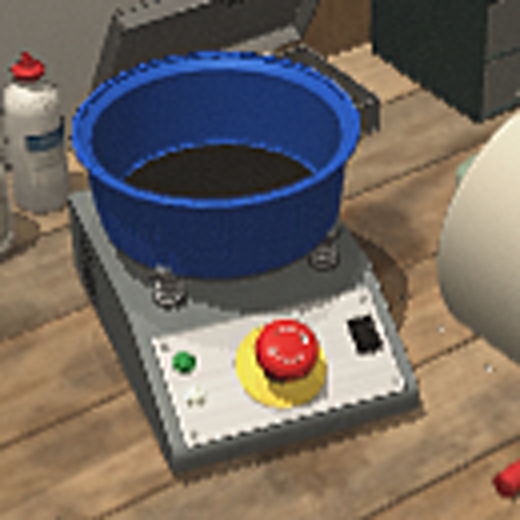

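The top crop shows the button head at full-image (289.5,243.5), the front housing corners at (252,246.3) and (323.7,264.9), and the amber glass at (398,255). The scene crop has the button head around (291.5,257). The rim is at z≈0.163 and the button top at ≈0.08, both consistent with the text.

Add to h.py:
```python
from scipy.spatial.transform import Rotation as Ro
TUB=np.array([.617,-.0155,0]); YAW=-.24
def panel(yaw=None,twist=0.):
    yaw=YAW if yaw is None else yaw
    a=np.deg2rad(28);c,s=np.cos(yaw),np.sin(yaw)
    n=np.array([-np.sin(a)*c,-np.sin(a)*s,np.cos(a)]);py=np.array([-s,c,0])
    u=np.cross(py,n);R=np.c_[u,-py,-n]@Ro.from_rotvec([0,0,twist]).as_matrix()
    return R,n
def go(p,R):
    s=bot.state();R0=s["ee_rot"];rv=Ro.from_matrix(R0.T@R).as_rotvec()
    np.set_printoptions(precision=4,suppress=True)
    print("t",s["time"],"pos",s["tool_pos"],"F",s["force"],"w",s["grip_width"],s["gripper_force"])
    print("rot",rv,"| shift in new axes",R.T@(p-s["tool_pos"]),"| in old axes",R0.T@(p-s["tool_pos"]))
```

Run:
```python
from h import *
t=vision.calibration("top");s=vision.calibration("scene")
np.set_printoptions(precision=4,suppress=True)
A=atz(t,252,246.3,.02);B=atz(t,323.7,264.9,.02);d=A-B;print("front edge yaw",np.arctan2(-d[0],d[1]),np.linalg.norm(d))
b=tri([(t,289.5,243.3),(s,291.5,256.8)]);print("btn tri",b,"yaw",np.arctan2((TUB-b)[1],(TUB-b)[0]))
R,n=panel();c,sn=np.cos(YAW),np.sin(YAW)
top=TUB+np.array([-.115*c,-.115*sn,.047])+.0355*n;print("btn model",top,proj(t,top),proj(s,top))
go(top+.10*n,R)
```

```text
front edge yaw -0.23941346967366003 0.1648343641513741
btn tri [0.4946 0.0137 0.0727] yaw -0.23433502176867
btn model [0.4891 0.0158 0.0783] [288.1623 245.4108] [292.1807 256.5227]
t 0.1 pos [ 0.1404 -0.557   0.2327] F [-0.2819 -0.6667  0.0488] w 0.09209260508653165 0.0
rot [-0.1207  0.479   0.4765] | shift in new axes [ 0.1064 -0.6393  0.1314] | in old axes [ 0.4365 -0.4921  0.0671]
```

The rows are not in the units I measure in: shifts go in shares of 80 cm and turns go in shares of 2 pi rad. I convert before sending: -0.035 m / 0.8 = -0.0438, 0.031 m / 0.8 = 0.0388.

Call:
drive_effector([
  [[0.0388,-0.0438,0],[0,0,0],0],
  [[0.0388,-0.0438,0],[0,0,0],0],
  [[0.0388,-0.0438,0],[0,0,0],0],
  [[0.0388,-0.0438,0],[0,0,0],0],
  [[0.0388,-0.0438,0],[0,0,0],0],
  [[0.0388,-0.0438,0],[0,0,0],0],
  [[0.0388,-0.0438,0],[0,0,0],0],
  [[0.0388,-0.0438,0],[0,0,0],0],
], clamp_n=10)

```text
time: 0.9
tool_pos: [0.3128, -0.2236, 0.2333]
ee_rot: [[0.97, 0.244, 0.0], [0.244, -0.97, 0.0], [0.0, -0.0, -1.0]]
force: [1.0, -0.6, -0.2]
grip_width: 0.0297
gripper_force: 0.0
```

Call:
drive_effector([
  [[0.0388,-0.0438,0],[0,0,0],0],
  [[0.0388,-0.0438,0],[0,0,0],0],
  [[0.0388,-0.0438,0],[0,0,0],0],
  [[0.0388,-0.0438,0],[0,0,0],0],
  [[0.0388,-0.0438,0],[0,0,0],0],
  [[0,0,0],[-0.0038,0.0153,0.0151],0],
  [[0,0,0],[-0.0038,0.0153,0.0151],0],
  [[0,0,0],[-0.0038,0.0153,0.0151],0],
])

```text
time: 1.7
tool_pos: [0.4202, -0.0173, 0.2331]
ee_rot: [[0.956, -0.047, 0.291], [-0.036, -0.998, -0.041], [0.292, 0.029, -0.956]]
force: [-0.9, 0.2, 0.4]
grip_width: 0.0003
gripper_force: 0.0
```

Call:
drive_effector([
  [[0,0,0],[-0.0038,0.0153,0.0151],0],
  [[0,0,0],[-0.0038,0.0153,0.0151],0],
  [[0,0,0],[0,0,0],0],
  [[0,0,0],[0,0,0],0],
])

```text
time: 2.1
tool_pos: [0.4199, -0.0178, 0.2337]
ee_rot: [[0.859, -0.234, 0.456], [-0.206, -0.972, -0.112], [0.47, 0.002, -0.883]]
force: [-0.1, -0.5, 0.9]
grip_width: 0.0004
gripper_force: 0.0
```

Run:
```python
from h import *
R,n=panel();top=np.array([.490,.0155,.078]);go(top+.10*n,R)
c=vision.calibration("wrist");p,d=vision.snapshot("wrist");cv2.imwrite("pics/w1.png",p[:,:,::-1]);np.savez("pics/w1.npz",d=d,**c)
print(proj(c,top))
```

```text
t 2.1 pos [ 0.4199 -0.0178  0.2337] F [-0.0504 -0.4789  0.8957] w 0.00044407586133398015 0.0
rot [ 0.     -0.0002  0.0045] | shift in new axes [-0.02   -0.049   0.0657] | in old axes [-0.0197 -0.0491  0.0657]
[267.0274 248.4184]
```

View pics/w1.png

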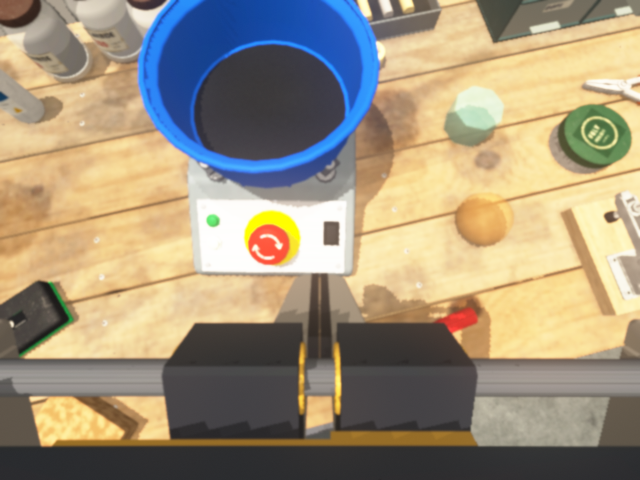

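The wrist view shows the button head centred near (268.5,244.5), predicted (267,248). The amber glass is at (484,219) and the panel edges are level, so the yaw is right.

Run:
```python
from h import *
np.set_printoptions(precision=4,suppress=True)
z=np.load("pics/w1.npz");w={k:z[k] for k in("mtx","R","t")};w["k1"]=float(z["k1"]);d=z["d"]
t=vision.calibration("top");s=vision.calibration("scene");im=cv2.imread("pics/w1.png")
h=cv2.cvtColor(im,cv2.COLOR_BGR2HSV);m=cv2.inRange(h,(0,120,90),(10,255,255))|cv2.inRange(h,(172,120,90),(180,255,255))
m[:215]=0;m[275:]=0;m[:,:240]=0;m[:,300:]=0
ys,xs=np.nonzero(m);(a,b),r=cv2.minEnclosingCircle(np.c_[xs,ys].astype(np.float32));print("red",xs.mean(),ys.mean(),a,b,r)
P=np.array([atd(w,u,v,d[v,u]) for u,v in zip(xs,ys) if d[v,u]>0])
R,n=panel();h=P@n;k=h>np.percentile(h,95)-.004;print("n-height pct",np.percentile(h,[5,50,95]),"top pts",k.sum(),P[k].mean(0))
print("btn tri wt",tri([(w,a,b),(t,289.2,243.2)]),"all",tri([(w,a,b),(t,289.2,243.2),(s,291.3,256.7)]))
# panel plane height along n at panel ref
for u,v in((225,250),(310,210),(300,255)): 
  X=atd(w,u,v,d[v,u]);print("panel n",X@n,X)
print("amber tri",tri([(w,484,219),(t,398,255)]))
x,y=np.meshgrid(range(445,525),range(180,260));Q=np.array([atd(w,u,v,d[v,u]) for u,v in zip(x.ravel(),y.ravel()) if d[v,u]>0]);Q=Q[(Q[:,2]>.012)&(Q[:,2]<.07)]
print("amber depth",len(Q),Q.min(0),Q.max(0),cv2.minEnclosingCircle(Q[:,:2].astype(np.float32)))
x,y=np.meshgrid(range(130,390),range(0,190));Q=np.array([atd(w,u,v,d[v,u]) for u,v in zip(x.ravel(),y.ravel()) if d[v,u]>0]);F=Q[(abs(Q[:,2]-.102)<.006)&(np.hypot(*(Q[:,:2]-TUB[:2]).T)<.07)]
print("floor",F[:,2].mean(),len(F),"rim z",np.percentile(Q[(np.hypot(*(Q[:,:2]-TUB[:2]).T)>.085)&(Q[:,2]>.15)&(Q[:,2]<.18),2],[50,95]))
```

```text
red 268.80348499515975 244.054211035818 268.30645751953125 244.41128540039062 20.221187591552734
n-height pct [-0.1589 -0.1555 -0.1535] top pts 884 [0.4926 0.0142 0.0768]
btn tri wt [0.4943 0.0139 0.0746] all [0.4948 0.0142 0.0731]
panel n -0.18868100960807885 [0.5075 0.0622 0.0406]
panel n -0.18887864754596073 [ 0.5232 -0.0332  0.0605]
panel n -0.18763375953432795 [ 0.4844 -0.0129  0.0393]
amber tri [ 0.4801 -0.2264  0.0162]
amber depth 2412 [ 0.4509 -0.2523  0.0121] [ 0.5109 -0.1941  0.0456] ((0.4810599088668823, -0.2245645821094513), 0.030668150633573532)
floor 0.10170672405652921 13041 rim z [0.1637 0.1659]
```

In the tool's units: 0.03 m / 0.8 = 0.0375, 0.02 m / 0.8 = 0.025.

Call:
drive_effector([
  [[-0.0113,-0.03,0.025],[0,0,0],0],
  [[-0.0113,-0.0313,0.025],[0,0,0],0],
  [[0,0,0.0375],[0,0,0],0],
  [[0,0,0.0375],[0,0,0],0],
  [[0,0,0.0375],[0,0,0],0],
  [[0,0,0.0125],[0,0,0],0],
  [[0,0,0],[0,0,0],0],
])

```text
time: 2.85
tool_pos: [0.4801, 0.0175, 0.0994]
ee_rot: [[0.86, -0.236, 0.452], [-0.208, -0.972, -0.111], [0.465, 0.002, -0.885]]
force: [-0.5, 0.8, 0.4]
grip_width: 0.0007
gripper_force: 0.0
```

Run:
```python
from h import *
R,n=panel();top=np.array([.4925,.0145,.0775]);go(top+.019*n,R)
```

```text
t 2.85 pos [0.4801 0.0175 0.0994] F [-0.4514  0.7932  0.4015] w 0.0006988700788880761 0.0
rot [0.0007 0.0045 0.0029] | shift in new axes [ 0.001  -0.      0.0063] | in old axes [ 0.001  -0.      0.0063]
```

In the tool's units: 0.004 m / 0.8 = 0.005, 0.003 m / 0.8 = 0.0038.

Call:
drive_effector([
  [[0.0013,0,0.005],[0,0,0],0],
  [[0,0,0.0038],[0,0,0],0],
  [[0,0,0.0038],[0,0,0],0],
  [[0,0,0.0025],[0,0,0],0],
  [[0,0,0.0025],[0,0,0],0],
  [[0,0,0],[0,0,0],0],
])

```text
time: 3.45
tool_pos: [0.4881, 0.0158, 0.0904]
ee_rot: [[0.857, -0.236, 0.459], [-0.207, -0.972, -0.112], [0.472, 0.001, -0.882]]
force: [-0.9, -0.7, 1.2]
grip_width: 0.0009
gripper_force: 0.5
```

Run:
```python
from h import *
R,n=panel();top=np.array([.4925,.0145,.0775]);go(top+.010*n,R);print("push N",bot.state()["force"]@n)
```

```text
t 3.45 pos [0.4881 0.0158 0.0904] F [-0.8572 -0.6755  1.2418] w 0.0009113384070121048 0.506904165758017
rot [ 0.0002 -0.0031  0.0021] | shift in new axes [-0.002   0.0002  0.0035] | in old axes [-0.002   0.0002  0.0035]
push N 1.411932813515865
```

In the tool's units: 0.002 m / 0.8 = 0.0025.

Call:
drive_effector([
  [[0,0,0.0025],[0,0,0],0],
  [[0,0,0.0025],[0,0,0],0],
  [[0,0,0],[0,0,0],0],
])

```text
time: 3.75
tool_pos: [0.4899, 0.0156, 0.0876]
ee_rot: [[0.857, -0.235, 0.458], [-0.207, -0.972, -0.112], [0.471, 0.002, -0.882]]
force: [-16.2, 2.4, 22.5]
grip_width: 0.0003
gripper_force: 13.8
```

Call:
drive_effector([
  [[0,0,0.0025],[0,0,0],0],
  [[0,0,0.0025],[0,0,0],0],
  [[0,0,0],[0,0,0],0],
])

```text
time: 4.05
tool_pos: [0.4913, 0.0155, 0.0869]
ee_rot: [[0.859, -0.233, 0.455], [-0.205, -0.972, -0.112], [0.469, 0.003, -0.883]]
force: [-65.0, 7.4, 80.4]
grip_width: 0.0004
gripper_force: 50.5
```

In the tool's units: -0.03 m / 0.8 = -0.0375, -0.02 m / 0.8 = -0.025.

Call:
drive_effector([
  [[0,0,-0.0075],[0,0,0],0],
  [[0,0,-0.025],[0,0,0],0.08],
  [[0,0,-0.0375],[0,0,0],0.08],
  [[0,0,-0.025],[0,0,0],0.08],
  [[0,0,0],[0,0,0],0.08],
  [[0,0,0],[0,0,0],0.08],
])

```text
time: 4.65
tool_pos: [0.4563, 0.0236, 0.1492]
ee_rot: [[0.857, -0.236, 0.457], [-0.208, -0.972, -0.112], [0.471, 0.001, -0.882]]
force: [0.0, -0.0, -0.1]
grip_width: 0.0385
gripper_force: 0.0
```

Run:
```python
from h import *
R,n=panel();top=np.array([.4925,.0145,.0775])
c=vision.calibration("wrist");p,d=vision.snapshot("wrist");cv2.imwrite("pics/w2.png",p[:,:,::-1])
h=cv2.cvtColor(p,cv2.COLOR_RGB2HSV);m=cv2.inRange(h,(0,120,90),(8,255,255))|cv2.inRange(h,(172,120,90),(180,255,255))
e=proj(c,top-.0075*n);print("pred",e);x,y=np.meshgrid(np.arange(640),np.arange(480));m[np.hypot(x-e[0],y-e[1])>60]=0
ys,xs=np.nonzero(m);print(len(xs),xs.mean(),ys.mean())
P=np.array([atd(c,u,v,d[v,u]) for u,v in zip(xs,ys) if d[v,u]>0]);hh=P@n;print("n pct",np.percentile(hh,[5,50,90,95]))
k=hh>np.percentile(hh,90)-.004;print(P[k].mean(0))
a=np.array([.4805,-.2255,.10]);s=bot.state();print(s["tool_pos"],s["force"],s["ee_rot"])
c2=proj(vision.calibration("top"),a)
for yaw in(-.24,0,.25):
  D=np.c_[[np.cos(yaw),np.sin(yaw),0],[np.sin(yaw),-np.cos(yaw),0],[0,0,-1]];go(np.array([.4805,-.2255,.20]),D)
```

```text
pred [319.62789395 253.13666226]
1842 319.1872964169381 250.71661237785017
n pct [-0.1651414  -0.16177462 -0.16035177 -0.16006289]
[0.49629551 0.01374231 0.07144714]
[0.45595226 0.02362253 0.14840193] [0.56484961 0.41973955 0.23690544] [[ 0.85825761 -0.23625034  0.4556091 ]
 [-0.20807942 -0.97169145 -0.11188691]
 [ 0.46914479  0.00122491 -0.88312042]]
t 4.7 pos [0.456  0.0236 0.1484] F [0.5648 0.4197 0.2369] w 0.04243794672175783 0.0
rot [ 0.0008 -0.4883  0.0018] | shift in new axes [ 0.0831  0.2361 -0.0516] | in old axes [ 0.0971  0.2363 -0.0065]
t 4.7 pos [0.456  0.0236 0.1484] F [0.5648 0.4197 0.2369] w 0.04243794672175783 0.0
rot [ 0.0594 -0.4858 -0.2334] | shift in new axes [ 0.0245  0.2491 -0.0516] | in old axes [ 0.0971  0.2363 -0.0065]
t 4.7 pos [0.456  0.0236 0.1484] F [0.5648 0.4197 0.2369] w 0.04243794672175783 0.0
rot [ 0.1204 -0.4782 -0.4784] | shift in new axes [-0.0378  0.2475 -0.0516] | in old axes [ 0.0971  0.2363 -0.0065]
```

In the tool's units: 0.039 m / 0.8 = 0.0488, -0.02 m / 0.8 = -0.025, -0.122 rad / 6.2832 = -0.0194.

Call:
drive_effector([
  [[0,0,-0.025],[0,-0.0194,0],0.085],
  [[0,0,-0.025],[0,-0.0194,0],0.085],
  [[0,0,0],[0,-0.0194,0],0.085],
  [[0,0,0],[0,-0.0194,0],0.085],
  [[0.0188,0.0488,0],[0,0,0],0.085],
  [[0.0188,0.0488,0],[0,0,0],0.085],
  [[0.0188,0.0488,0],[0,0,0],0.085],
])

```text
time: 5.4
tool_pos: [0.4561, -0.098, 0.1839]
ee_rot: [[0.972, -0.236, -0.002], [-0.236, -0.972, 0.0], [-0.002, 0.0, -1.0]]
force: [0.8, -0.5, -0.5]
grip_width: 0.0851
gripper_force: 0.0
```

Call:
drive_effector([
  [[0.0188,0.0488,0],[0,0,0],0.085],
  [[0.0188,0.0488,0],[0,0,0],0.085],
  [[0.0188,0.0488,0],[0,0,0],0.085],
  [[0,0,0],[0,0,0],0.085],
  [[0,0,0],[0,0,0],0.085],
])

```text
time: 5.9
tool_pos: [0.4718, -0.2212, 0.1843]
ee_rot: [[0.971, -0.238, -0.001], [-0.238, -0.971, 0.001], [-0.001, -0.001, -1.0]]
force: [-0.4, 0.0, -0.3]
grip_width: 0.0853
gripper_force: 0.0
```

Run:
```python
from h import *
yaw=-.24;D=np.c_[[np.cos(yaw),np.sin(yaw),0],[np.sin(yaw),-np.cos(yaw),0],[0,0,-1]];go(np.array([.4805,-.2255,.021]),D)
c=vision.calibration("wrist");p,d=vision.snapshot("wrist");cv2.imwrite("pics/w3.png",p[:,:,::-1])
X=np.array([.4805,-.2255,.02]);e=proj(c,X);print("pred",e)
x,y=np.meshgrid(np.arange(640),np.arange(480));k=np.argwhere((np.hypot(x-e[0],y-e[1])<110)&(d>0))
Q=np.array([atd(c,u,v,d[v,u]) for v,u in k[::3]]);Q=Q[(Q[:,2]>.012)&(Q[:,2]<.06)&(np.hypot(*(Q[:,:2]-X[:2]).T)<.045)]
print(len(Q),Q.min(0),Q.max(0),cv2.minEnclosingCircle(Q[:,:2].astype(np.float32)))
```

```text
t 5.9 pos [ 0.4718 -0.2212  0.1843] F [-0.3801  0.0028 -0.2504] w 0.08526063342403432 0.0
rot [-0.0007  0.0014 -0.0002] | shift in new axes [0.0094 0.0021 0.1633] | in old axes [0.0097 0.0022 0.1633]
pred [321.5941 218.3258]
1136 [ 0.4526 -0.2551  0.0187] [ 0.511  -0.1952  0.0457] ((0.48098450899124146, -0.22541068494319916), 0.030565688386559486)
```

View pics/w3.png

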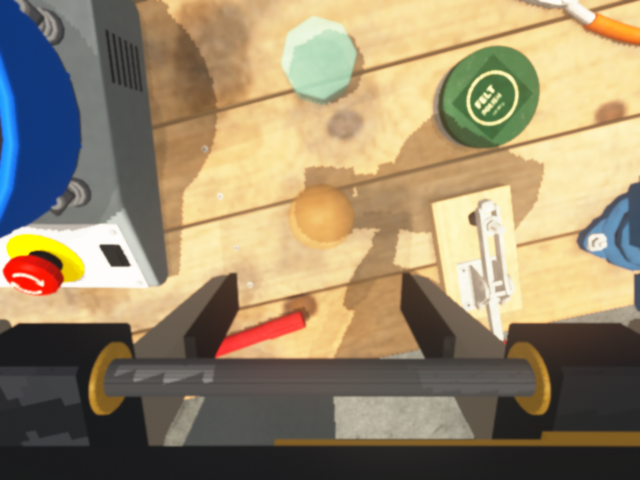

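The wrist view shows the amber glass at (322,217) against a prediction of (321.6,218), well clear of its neighbours.

In the tool's units: 0.04 m / 0.8 = 0.05, 0.03 m / 0.8 = 0.0375.

Call:
drive_effector([
  [[0.0121,0.0028,0.0375],[0,0,0],0.085],
  [[0,0,0.05],[0,0,0],0.085],
  [[0,0,0.05],[0,0,0],0.085],
  [[0,0,0.0375],[0,0,0],0.085],
  [[0,0,0.0188],[0,0,0],0.085],
  [[0,0,0.0088],[0,0,0],0.085],
  [[0,0,0],[0,0,0],0.085],
  [[0,0,0],[0,0,0],0.085],
])

```text
time: 6.75
tool_pos: [0.4828, -0.2263, 0.026]
ee_rot: [[0.972, -0.236, 0.004], [-0.236, -0.972, -0.003], [0.005, 0.002, -1.0]]
force: [0.5, 0.3, -0.3]
grip_width: 0.0852
gripper_force: 0.0
```

Run:
```python
from h import *
yaw=-.24;D=np.c_[[np.cos(yaw),np.sin(yaw),0],[np.sin(yaw),-np.cos(yaw),0],[0,0,-1]];go(np.array([.4808,-.2255,.021]),D)
```

```text
t 6.75 pos [ 0.4828 -0.2263  0.026 ] F [ 0.5446  0.2743 -0.2727] w 0.08523979361823486 0.0
rot [ 0.0023 -0.0046  0.002 ] | shift in new axes [-0.0021 -0.0003  0.005 ] | in old axes [-0.0022 -0.0003  0.005 ]
```

In the tool's units: 0.004 m / 0.8 = 0.005, -0.002 m / 0.8 = -0.0025.

Call:
drive_effector([
  [[-0.0025,0,0.005],[0,0,0],0.085],
  [[0,0,0],[0,0,0],0.05],
  [[0,0,0],[0,0,0],0.05],
  [[0,0,0],[0,0,0],0.05],
  [[0,0,0],[0,0,0],0.05],
  [[0,0,0],[0,0,0],0.05],
], clamp_n=25)

```text
time: 7.35
tool_pos: [0.4799, -0.2253, 0.0207]
ee_rot: [[0.972, -0.236, 0.002], [-0.236, -0.972, -0.002], [0.002, 0.001, -1.0]]
force: [-0.6, 1.1, 2.0]
grip_width: 0.0585
gripper_force: 25.0
```

Call:
drive_effector([
  [[0,0,-0.0125],[0,0,0],0.05],
  [[0,0,-0.025],[0,0,0],0.05],
  [[0,0,-0.05],[0,0,0],0.05],
  [[0,0,-0.0625],[0,0,0],0.05],
  [[0,0,-0.0625],[0,0,0],0.05],
  [[0,0,-0.0625],[0,0,0],0.05],
  [[0,0,-0.025],[0,0,0],0.05],
  [[0,0,0],[0,0,0],0.05],
])

```text
time: 8.15
tool_pos: [0.4809, -0.2261, 0.2651]
ee_rot: [[0.972, -0.236, 0.008], [-0.236, -0.972, -0.007], [0.01, 0.005, -1.0]]
force: [0.0, 0.0, -2.6]
grip_width: 0.058
gripper_force: 25.0
```

Run:
```python
from h import *
yaw=-.24;D=np.c_[[np.cos(yaw),np.sin(yaw),0],[np.sin(yaw),-np.cos(yaw),0],[0,0,-1]];go(np.array([.6165,-.0155,.24]),D)
```

```text
t 8.15 pos [ 0.4809 -0.2261  0.2651] F [ 0.0086  0.0174 -2.5635] w 0.05803851832102122 24.999721543863416
rot [ 0.0048 -0.0096  0.0017] | shift in new axes [ 0.0817 -0.2368  0.0251] | in old axes [ 0.0818 -0.2368  0.0247]
```

In the tool's units: -0.0296 m / 0.8 = -0.037, 0.0102 m / 0.8 = 0.0128.

Call:
drive_effector([
  [[0.0128,-0.037,0],[0,0,0],0.05],
  [[0.0128,-0.037,0],[0,0,0],0.05],
  [[0.0128,-0.037,0],[0,0,0],0.05],
  [[0.0128,-0.037,0],[0,0,0],0.05],
  [[0.0128,-0.037,0],[0,0,0],0.05],
  [[0.0128,-0.037,0],[0,0,0],0.05],
  [[0.0128,-0.037,0],[0,0,0],0.05],
  [[0.0128,-0.037,0],[0,0,0],0.05],
])

```text
time: 8.95
tool_pos: [0.6137, -0.0127, 0.2573]
ee_rot: [[0.972, -0.236, -0.003], [-0.236, -0.972, -0.001], [-0.003, 0.001, -1.0]]
force: [-0.6, -0.0, -1.8]
grip_width: 0.0581
gripper_force: 25.0
```

Call:
drive_effector([
  [[0,0,0],[0,-0.0008,0],0.05],
  [[0,0,0],[0,0,0],0.05],
  [[0,0,0],[0,0,0],0.05],
])

```text
time: 9.25
tool_pos: [0.6136, -0.0148, 0.2589]
ee_rot: [[0.972, -0.237, -0.006], [-0.237, -0.972, -0.0], [-0.005, 0.002, -1.0]]
force: [-0.1, -0.2, -1.1]
grip_width: 0.058
gripper_force: 25.0
```

Run:
```python
from h import *
yaw=-.24;D=np.c_[[np.cos(yaw),np.sin(yaw),0],[np.sin(yaw),-np.cos(yaw),0],[0,0,-1]];go(np.array([.6165,-.0155,.123]),D)
c=vision.calibration("wrist");p,d=vision.snapshot("wrist");cv2.imwrite("pics/w4.png",p[:,:,::-1])
```

```text
t 9.25 pos [ 0.6136 -0.0148  0.2589] F [-0.1085 -0.2278 -1.1442] w 0.05802743600236569 24.999672792619094
rot [0.0018 0.0055 0.0009] | shift in new axes [ 0.003  -0.      0.1359] | in old axes [ 0.0038 -0.0003  0.1359]
```

View pics/w4.png

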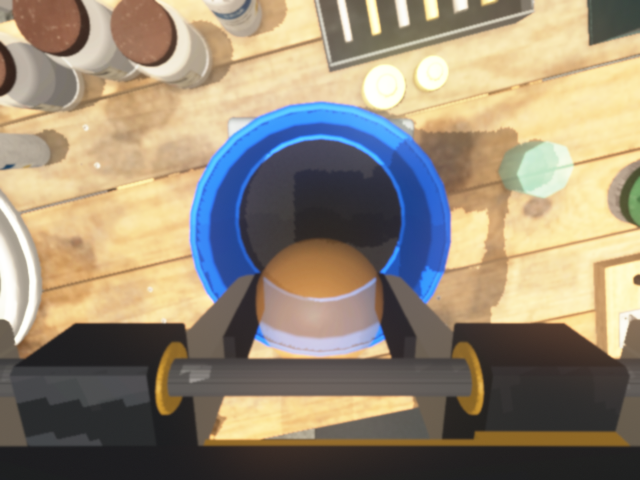

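The wrist view shows the glass held level between the fingers at (320,295), over the tub centred at (320,215).

In the tool's units: 0.03 m / 0.8 = 0.0375, 0.02 m / 0.8 = 0.025, 0.005 rad / 6.2832 = 0.0008.

Call:
drive_effector([
  [[0.0038,0,0.025],[0,0.0008,0],0.05],
  [[0,0,0.0375],[0,0,0],0.05],
  [[0,0,0.0375],[0,0,0],0.05],
  [[0,0,0.0375],[0,0,0],0.05],
  [[0,0,0.015],[0,0,0],0.05],
  [[0,0,0.005],[0,0,0],0.05],
  [[0,0,0],[0,0,0],0.05],
  [[0,0,0],[0,0,0],0.05],
])

```text
time: 10.1
tool_pos: [0.6187, -0.0154, 0.1363]
ee_rot: [[0.972, -0.236, 0.005], [-0.236, -0.972, -0.002], [0.005, 0.001, -1.0]]
force: [0.2, 0.2, -1.9]
grip_width: 0.058
gripper_force: 25.0
```

Run:
```python
from h import *
yaw=-.24;D=np.c_[[np.cos(yaw),np.sin(yaw),0],[np.sin(yaw),-np.cos(yaw),0],[0,0,-1]];go(np.array([.6165,-.0155,.1227]),D)
```

```text
t 10.1 pos [ 0.6187 -0.0154  0.1363] F [ 0.1927  0.1623 -1.8522] w 0.05797436170123195 24.99967183219269
rot [ 0.0011 -0.0053  0.0014] | shift in new axes [-0.0021  0.0006  0.0136] | in old axes [-0.0022  0.0006  0.0136]
```

In the tool's units: 0.004 m / 0.8 = 0.005, 0.003 m / 0.8 = 0.0038.

Call:
drive_effector([
  [[0,0,0.005],[0,0,0],0.05],
  [[0,0,0.0038],[0,0,0],0.05],
  [[0,0,0.0025],[0,0,0],0.05],
  [[0,0,0.0025],[0,0,0],0.05],
  [[0,0,0],[0,0,0],0.05],
  [[0,0,0],[0,0,0],0.05],
])

```text
time: 10.7
tool_pos: [0.6175, -0.0149, 0.1233]
ee_rot: [[0.972, -0.236, 0.002], [-0.236, -0.972, -0.002], [0.002, 0.001, -1.0]]
force: [-0.2, 1.5, -1.3]
grip_width: 0.058
gripper_force: 25.0
```

In the tool's units: 0.001 m / 0.8 = 0.0013.

Call:
drive_effector([
  [[0,0,0.0013],[0,0,0],0.05],
  [[0,0,0],[0,0,0],0.05],
])

```text
time: 10.9
tool_pos: [0.6178, -0.015, 0.1228]
ee_rot: [[0.972, -0.236, 0.002], [-0.236, -0.972, -0.002], [0.003, 0.001, -1.0]]
force: [-0.9, -0.5, 1.0]
grip_width: 0.0579
gripper_force: 25.0
```

Call:
drive_effector([
  [[0,0,0.0013],[0,0,0],0.05],
  [[0,0,0],[0,0,0],0.05],
])

```text
time: 11.1
tool_pos: [0.6178, -0.015, 0.1227]
ee_rot: [[0.972, -0.236, 0.002], [-0.236, -0.972, -0.002], [0.003, 0.001, -1.0]]
force: [-4.0, 0.7, 7.3]
grip_width: 0.058
gripper_force: 25.0
```

The glass is on the floor, so I open and rise.

In the tool's units: -0.05 m / 0.8 = -0.0625, -0.03 m / 0.8 = -0.0375.

Call:
drive_effector([
  [[0,0,0],[0,0,0],0.075],
  [[0,0,0],[0,0,0],0.075],
  [[0,0,0],[0,0,0],0.075],
  [[0,0,-0.0188],[0,0,0],0.075],
  [[0,0,-0.0375],[0,0,0],0.075],
  [[0,0,-0.0625],[0,0,0],0.075],
  [[0,0,-0.0625],[0,0,0],0.075],
  [[0,0,0],[0,0,0],0.075],
])

```text
time: 11.9
tool_pos: [0.6214, -0.0154, 0.277]
ee_rot: [[0.972, -0.236, 0.018], [-0.236, -0.972, -0.005], [0.019, 0.001, -1.0]]
force: [0.9, 0.5, 0.8]
grip_width: 0.0754
gripper_force: 0.0
```

Run:
```python
from h import *
R,n=panel(twist=-.4);top=np.array([.496,.0137,.0713]);go(top+.10*n,R)
c=vision.calibration("wrist");p,d=vision.snapshot("wrist");cv2.imwrite("pics/w5.png",p[:,:,::-1])
e=proj(c,np.array([.617,-.015,.14]));print(e)
x,y=np.meshgrid(np.arange(640),np.arange(480));k=np.argwhere((np.hypot(x-e[0],y-e[1])<90)&(d>0))
Q=np.array([atd(c,u,v,d[v,u]) for v,u in k[::2]]);Q=Q[(Q[:,2]>.112)&(Q[:,2]<.16)&(np.hypot(*(Q[:,:2]-TUB[:2]).T)<.05)]
print(Q.min(0),Q.max(0),cv2.minEnclosingCircle(Q[:,:2].astype(np.float32)))
```

```text
t 11.9 pos [ 0.6214 -0.0154  0.277 ] F [0.8852 0.504  0.7562] w 0.07539802930337758 0.0
rot [-0.0938  0.4634 -0.3906] | shift in new axes [-0.1942 -0.0804  0.0212] | in old axes [-0.1779  0.0011  0.114 ]
[319.7654 243.7888]
[ 0.592  -0.046   0.1153] [0.649  0.0145 0.1476] ((0.6188238263130188, -0.01573849655687809), 0.030468784272670746)
```

View pics/w5.png

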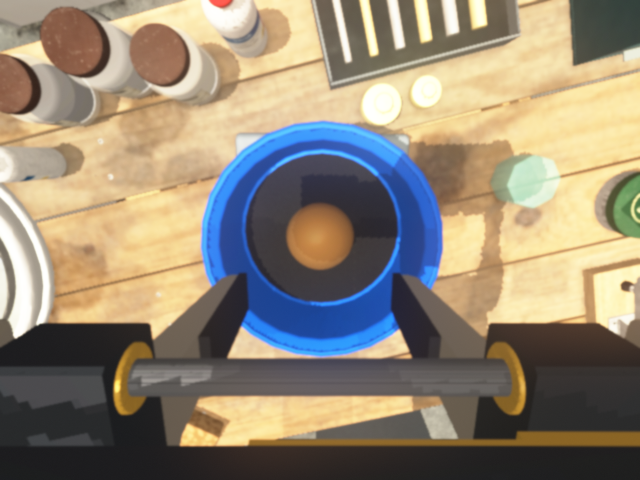

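The glass stands upright in the tub at (320,237), alone. Now the button.

In the tool's units: -0.045 m / 0.8 = -0.0563, -0.043 m / 0.8 = -0.0538, 0.0927 rad / 6.2832 = 0.0148.

Call:
drive_effector([
  [[-0.0563,0,0],[0,0,0],0.062],
  [[-0.0563,0,0],[0,0,0],0.062],
  [[-0.0563,0,0],[0,0,0],0.062],
  [[-0.0538,0,0],[0,0,0],0.062],
  [[0,0,0],[-0.003,0.0148,-0.0124],0.062],
  [[0,0,0],[-0.003,0.0148,-0.0124],0.062],
  [[0,0,0],[-0.003,0.0148,-0.0124],0.062],
  [[0,0,0],[-0.003,0.0148,-0.0124],0.062],
])

```text
time: 12.75
tool_pos: [0.4439, 0.0277, 0.2652]
ee_rot: [[0.932, 0.057, 0.357], [0.1, -0.99, -0.104], [0.348, 0.132, -0.928]]
force: [-0.1, 0.4, 0.1]
grip_width: 0.0618
gripper_force: 0.0
```

Call:
drive_effector([
  [[0,0,0],[-0.003,0.0148,-0.0124],0.062],
  [[0,0,0],[0,0,0],0.062],
  [[0,0,0],[0,0,0],0.062],
])

```text
time: 13.05
tool_pos: [0.4439, 0.0273, 0.2655]
ee_rot: [[0.891, 0.116, 0.439], [0.18, -0.978, -0.109], [0.417, 0.176, -0.892]]
force: [0.5, -0.4, -0.3]
grip_width: 0.0618
gripper_force: 0.0
```

Run:
```python
from h import *
R,n=panel(twist=-.4);top=np.array([.496,.0137,.0713]);go(top+.06*n,R);print(bot.state()["joints"])
```

```text
t 13.05 pos [0.4439 0.0273 0.2655] F [ 0.4671 -0.4485 -0.2873] w 0.06183708371740381 0.0
rot [-0.0062  0.0179 -0.0025] | shift in new axes [-0.0405 -0.0162  0.1368] | in old axes [-0.0381 -0.0153  0.1376]
[-0.1969 -0.6153  2.2431 -0.024   1.0446  1.2238]
```

In the tool's units: 0.04 m / 0.8 = 0.05, 0.03 m / 0.8 = 0.0375, 0.018 rad / 6.2832 = 0.0029.

Call:
drive_effector([
  [[0,0,0],[-0.001,0.0029,0],0.062],
  [[-0.0169,-0.0068,0.0375],[0,0,0],0.062],
  [[-0.0169,-0.0068,0.05],[0,0,0],0.062],
  [[-0.0169,-0.0068,0.05],[0,0,0],0.062],
  [[0,0,0.0338],[0,0,0],0.062],
  [[0,0,0],[0,0,0],0.062],
  [[0,0,0],[0,0,0],0.062],
])

```text
time: 13.75
tool_pos: [0.47, 0.0202, 0.125]
ee_rot: [[0.882, 0.114, 0.457], [0.184, -0.977, -0.111], [0.434, 0.182, -0.882]]
force: [-0.4, -0.1, 0.7]
grip_width: 0.062
gripper_force: 0.0
```

Run:
```python
from h import *
R,n=panel(twist=-.4);top=np.array([.496,.0137,.0713]);go(top-.003*n,R)
c=vision.calibration("wrist");p,d=vision.snapshot("wrist");cv2.imwrite("pics/w6.png",p[:,:,::-1])
print("top px",proj(c,top))
```

```text
t 13.75 pos [0.47   0.0202 0.125 ] F [-0.3612 -0.1287  0.7274] w 0.061974552310354085 0.0
rot [ 0.     -0.0012 -0.001 ] | shift in new axes [-0.0015 -0.0005  0.0631] | in old axes [-0.0015 -0.0005  0.0631]
top px [318.9099 267.2667]
```

View pics/w6.png

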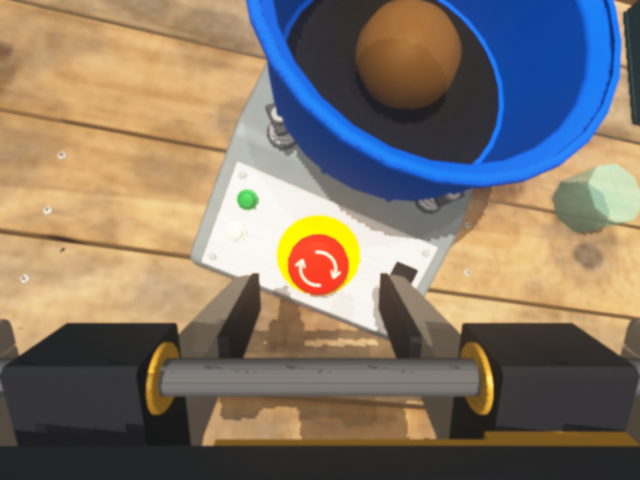

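The button is centred at (318,265), predicted (319,267). It is aligned between the fingers, so I descend.

In the tool's units: 0.02 m / 0.8 = 0.025, 0.012 m / 0.8 = 0.015.

Call:
drive_effector([
  [[-0.0013,0,0.025],[0,0,0],0.062],
  [[0,0,0.025],[0,0,0],0.062],
  [[0,0,0.015],[0,0,0],0.062],
  [[0,0,0.0063],[0,0,0],0.062],
  [[0,0,0],[0,0,0],0.062],
  [[0,0,0],[0,0,0],0.062],
])

```text
time: 14.4
tool_pos: [0.4956, 0.0137, 0.0755]
ee_rot: [[0.88, 0.114, 0.46], [0.185, -0.976, -0.112], [0.437, 0.184, -0.881]]
force: [0.5, 0.4, 0.2]
grip_width: 0.0617
gripper_force: 0.0
```

Run:
```python
from h import *
R,n=panel(twist=-.4);top=np.array([.496,.0137,.0713]);go(top-.002*n,R)
```

```text
t 14.4 pos [0.4956 0.0137 0.0755] F [0.5242 0.4254 0.2209] w 0.06168090870367273 0.0
rot [ 0.0012 -0.0046 -0.0004] | shift in new axes [-0.0015 -0.0007  0.0059] | in old axes [-0.0015 -0.0007  0.0059]
```

In the tool's units: 0.005 m / 0.8 = 0.0063, -0.001 m / 0.8 = -0.0013.

Call:
drive_effector([
  [[-0.0013,0,0.0063],[0,0,0],0.062],
  [[0,0,0],[0,0,0],0.062],
  [[0,0,0],[0,0,0],0.03],
  [[0,0,0],[0,0,0],0.03],
  [[0,0,0],[0,0,0],0.03],
  [[0,0,0],[0,0,0],0.03],
  [[0,0,0],[0,0,0],0.03],
], clamp_n=15)

```text
time: 15.1
tool_pos: [0.4961, 0.0136, 0.069]
ee_rot: [[0.882, 0.115, 0.458], [0.185, -0.977, -0.111], [0.435, 0.182, -0.882]]
force: [-0.1, 5.5, 0.4]
grip_width: 0.0392
gripper_force: 15.0
```

In the tool's units: 0.1 rad / 6.2832 = 0.0159.

Call:
drive_effector([
  [[0,0,0],[0,0,0.0159],0.03],
  [[0,0,0],[0,0,0.0159],0.03],
  [[0,0,0],[0,0,0.0159],0.03],
  [[0,0,0],[0,0,0.0159],0.03],
  [[0,0,0],[0,0,0.0159],0.03],
  [[0,0,0],[0,0,0.0159],0.03],
  [[0,0,0],[0,0,0],0.03],
])

```text
time: 15.8
tool_pos: [0.496, 0.0139, 0.0691]
ee_rot: [[0.792, -0.404, 0.458], [-0.401, -0.909, -0.11], [0.461, -0.096, -0.882]]
force: [-2.2, 9.0, 4.1]
grip_width: 0.0386
gripper_force: 15.0
```

Call:
drive_effector([
  [[0,0,0],[0,0,0.0159],0.03],
  [[0,0,0],[0,0,0.0159],0.03],
  [[0,0,0],[0,0,0],0.03],
])

```text
time: 16.1
tool_pos: [0.4961, 0.014, 0.0691]
ee_rot: [[0.695, -0.554, 0.458], [-0.574, -0.812, -0.11], [0.433, -0.186, -0.882]]
force: [-2.0, 8.3, 3.1]
grip_width: 0.0388
gripper_force: 15.0
```

In the tool's units: -0.002 m / 0.8 = -0.0025, -0.001 m / 0.8 = -0.0013.

Call:
drive_effector([
  [[0,0,-0.0025],[0,0,0],0.03],
  [[0,0,-0.0025],[0,0,0],0.03],
  [[0,0,-0.0025],[0,0,0],0.03],
  [[0,0,-0.0013],[0,0,0],0.03],
  [[0,0,0],[0,0,0],0.03],
])

```text
time: 16.6
tool_pos: [0.4929, 0.0147, 0.0749]
ee_rot: [[0.696, -0.552, 0.459], [-0.572, -0.813, -0.11], [0.434, -0.186, -0.882]]
force: [6.8, 8.5, -7.2]
grip_width: 0.0389
gripper_force: 15.0
```

Call:
drive_effector([
  [[0,0,0],[0,0,0],0.062],
  [[0,0,0],[0,0,0],0.062],
  [[0,0,0],[0,0,0],0.062],
  [[0,0,-0.025],[0,0,0],0.062],
  [[0,0,-0.0375],[0,0,0],0.062],
  [[0,0,-0.05],[0,0,0],0.062],
  [[0,0,0],[0,0,0],0.062],
  [[0,0,0],[0,0,0],0.062],
])

```text
time: 17.4
tool_pos: [0.4524, 0.0236, 0.156]
ee_rot: [[0.695, -0.552, 0.461], [-0.571, -0.813, -0.112], [0.437, -0.185, -0.88]]
force: [-0.4, 0.6, -0.1]
grip_width: 0.0621
gripper_force: 0.0
```

Run:
```python
from h import *
R,n=panel();top=np.array([.4925,.0145,.0775]);go(top,R)
c=vision.calibration("wrist");p,d=vision.snapshot("wrist");cv2.imwrite("pics/w7.png",p[:,:,::-1])
h=cv2.cvtColor(p,cv2.COLOR_RGB2HSV);m=cv2.inRange(h,(0,120,90),(8,255,255))|cv2.inRange(h,(172,120,90),(180,255,255))
e=proj(c,top);print("pred",e);x,y=np.meshgrid(np.arange(640),np.arange(480));m[np.hypot(x-e[0],y-e[1])>60]=0
ys,xs=np.nonzero(m);P=np.array([atd(c,u,v,d[v,u]) for u,v in zip(xs,ys) if d[v,u]>0]);hh=P@n;print("n pct",np.percentile(hh,[5,50,90,95]))
```

```text
t 17.4 pos [0.4524 0.0236 0.156 ] F [-0.4011  0.6431 -0.1171] w 0.06207067448147011 0.0
rot [-0.0015 -0.0055 -0.4005] | shift in new axes [-0.0006 -0.0007  0.0886] | in old axes [-0.0012 -0.0002  0.0886]
pred [318.691  253.5135]
n pct [-0.1586 -0.1554 -0.154  -0.1537]
```

View pics/w7.png

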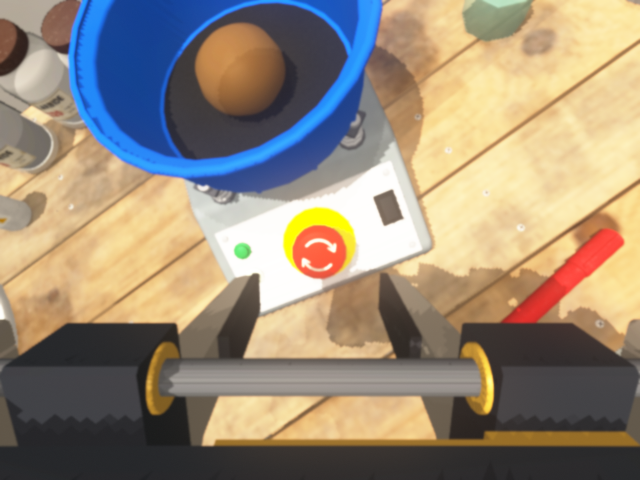

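The button (320,250) is back at its up height (-0.1537, against -0.1535 before and -0.160 latched). The glass stands in the tub at (240,68), and the gripper is clear.

In the tool's units: -0.04 m / 0.8 = -0.05.

Call:
drive_effector([
  [[0,0,-0.05],[0,0,0],0.062],
  [[0,0,-0.05],[0,0,0],0.062],
  [[0,0,0],[0,0,0],0.062],
  [[0,0,0],[0,0,0],0.062],
  [[0,0,0],[0,0,0],0.062],
])

```text
time: 17.95
tool_pos: [0.4143, 0.0328, 0.2224]
ee_rot: [[0.698, -0.554, 0.453], [-0.572, -0.812, -0.111], [0.43, -0.182, -0.884]]
force: [-0.8, -0.6, 0.0]
grip_width: 0.0613
gripper_force: 0.0
```

```bash
python3 -c "
from cell import bot, vision, ticket
print(ticket.close_job())"
```

```text
the job is handed in; nothing more can be done
None
```

The job is handed in at about 18 s: the stop button was latched, the amber glass set flat side down in the middle of the tub, and the button twisted until it popped back up; one press row overshot to about 104 N at the wrist, under the 120 N limit.

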